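# Tilt a petri dish to the marked angle and hold it

## Robot

A 6-joint arm with a two-finger parallel gripper is mounted at the origin on a cart in front of the work surface, level with it; the furniture and walls round the work are solid. World frame = base frame: x ahead of the robot, y to its left, z up, the work surface at z = 0. Lengths are in m, angles in rad, forces in N, time in s.
With the tool pointing down it reaches from about 0.425 to 0.95 m from the base axis. Payload 14.7 kg.
Tool frame: the origin (TCP) lies at the centre of the arm's flange, where the gripper is bolted on; the fingertips stand 173 mm ahead of it and the grasp point (between the pads) lies 155 mm ahead of it (grip_point_offset is the distance from the TCP to the grasp point, in m); z points along the fingers, y is the line along which they close (so a half turn about z gives the same grasp; the last joint's range is limited). The gripper opens to 85 mm and grips with 20 to 120 N. Pads are 22 mm wide; open, the fingers measure 114 mm over their backs; the gripper's body (76 mm by 85 mm) begins 54 mm behind the grasp point. The pads swing forward as they close: fully open they stand 13 mm farther back than shut.
Start: joints at [-1.361, 0.48, 1.596, -0, 1.065, -0.047], TCP at [0.165, -0.629, 0.405] pointing down, gripper open.
Joint ranges: [-2.75, 2.75], [-0.82, 2.05], [0.23, 2.67], [-1.56, 4.7], [0.09, 2.69], [-2.92, 2.92]. Speed limits (rad/s): [1.89, 1.89, 2.39, 3.01, 3.01, 3.01].

## Interface

Orientations are given as a 3x3 rotation matrix whose columns are the frame's x, y, z axes.
In Python, from bench import * gives the robot as it stands. The module is installed in compiled form; this text tells all that it offers.
- The arm moves only by the shell command python3 -m pendant 'ROWS' [FORCE]. ROWS is JSON, one flat list of numbers, 5 for each row, row after row: the shift along the tool's x, y, z in cm, then the turn about the tool's z in degrees, then the finger opening in cm, from 0 to 8.54. In form: [dx, dy, dz, spin, claw, dx, dy, dz, spin, claw, ...]. A call has 1 to 5 rows; each row shifts and turns the commanded pose from where the row before left it, along the tool's axes as they then stand; what a row does not reach is not made up. A row lasts 1/12 s, in which the tool goes at most 41.7 mm and 7.16 degrees, less where a joint would pass 70% of its speed; a pose out of reach is approached as far as the arm can. A call is refused whole if a number of a shift passes 4.17 or a number of a turn 7.16, either way. A call with a gripper value outside its range is refused whole. The fingers move at their own pace and stop on an object; FORCE is the grip in N (left out, the last holds). Time passes only in rows, so rows that do not move let the fingers close. It gives the time, the measured TCP pose, the force, the opening and the grip force at its end, in the units of the state.
- state(): the state, without advancing time (a new reading comes with each control period).
- read_camera(name): name is "scene" or "top"; returns a dict with "pixels" (400x640x3 uint8, red, green, blue), "range_z" (400x640 float32, m along the optical axis (not along the pixel's ray), 0 where there is no reading), "camera_matrix" (3x3 intrinsics, pixels), "origin" and "rotation" of the camera in the world. Camera axes: x right, y down, z forward; pixel columns grow to the right and rows downward; lengths in m; the calibration is good to about 2 mm. A picture is of the moment at which its call begins.
- sign_off(): hands the job in; it is judged then, once.
The state is a dict: "t": time; "qpos": joint angles; "joint_vel": joint speeds; "joint_efforts": joint torques, N m; "ee_pos": TCP position; "ee_rot": TCP orientation; "contact_force": force on the tool from outside, world axes, zero at the start; "ft_torque": the same for the moment, N m; "finger_gap": opening from 0.0 (shut) to 1.0 (fully open); "grasp_force": force on a finger pad.
Only numpy, scipy, OpenCV 4.12 (cv2) and the standard library are available. Lean on these libraries where they do the work, as an engineer would, in place of code of your own. Each camera call takes 0.05 s, during which the arm holds its last target. There are 200 camera calls.

## Task

Put the petri dish flat into the nest between the four white lugs of the tilt stand and let go of it, gripping it gently throughout because its thin clear plastic cracks. Then take the bed by its black handle bar and swing it up smoothly until its black pointer meets the red marker on the arc, and finish while still holding it there: the bed has no catch and would drop, and a colleague is about to pipette along the low rim of the dish. The dish stays in its nest, and the marker and the other things on the bench stay as they are.

Things in the scene. Friction and masses are not known exactly. Their poses are not given: they have to be found in the camera images.
- dish_centre (a point): centre (half-way up) of the clear open petri dish, 55 mm in diameter, 13 mm high, about 20 g, standing on the blue bench pad (its top 3 mm above the worktop) in one of three places shared at random with beaker and gauze roll. Grip it across its diameter with 20 to 30 N; it cracks when the finger forces on it add up to over 100 N, or when slammed down
- tilt_stand: aluminium base of the tilt stand, fixed to the worktop, 150 x 146 mm, 11 mm high, origin at the worktop 65 mm from the hinge axis. Its x points away from the robot towards the handle (turned up to 0.3 rad either way), z up. On its -y side, at y = -71 to -75 mm, stands a white graduated arc round the hinge axis, radius 127 to 145 mm, a tick every 5 degrees, up to 165 mm high
- hinge (a point): middle of the bed's hinge axis (along this point's y), 48 mm above the worktop at the end of the stand nearest the robot; axes parallel to the stand's: x level towards the handle, z up
- nest (a point): centre of the dish nest on the bed's upper face, 62 mm from the hinge axis; bed down, 51.5 mm above the worktop; x to the handle, z out of the face. Four white lugs, 6.5 mm high, 16 mm wide, stand diagonally (45 degrees to x and y), inner radius 30 mm; between them, along x and along y, 32 mm are free for fingers. The seated dish has its centre 6 mm above this point
- handle_bar (a point): middle of the bed's black round handle bar, 13 mm thick, 60 mm long, parallel to the hinge axis, 155 mm from it; bed down, 48 mm above the worktop. Two steel rods at its ends carry it; an open window of 32 mm lies between bar and bed edge. Pinch it from above, one finger in the window and one beyond the bar, and follow its circle round the hinge; z is out of the bed's face
- tilt_bed (a joint): angle of the hinged bed, rad: 0 lying level on its rests (start), growing as the handle end swings up, stop at 0.95. A grey plate, 112 x 88 x 6 mm, 0.3 to 0.5 kg; the hinge has hardly any friction, so it falls back if let go. About 2 to 3 N upward at the bar carry it. Swing it slower than 0.9 rad/s
- pointer_tip (a point): reference point 2 mm before the tip of the bed's black pointer, 124 mm from the hinge axis, 68.5 mm to the -y side of the bed's middle, level with the hinge when the bed is down; it moves with the bed
- marker_tip (a point): reference point 1 mm before the inner tip of the red marker (24 x 10 x 12 mm, black clamp screw) on the arc, also 124 mm from the hinge axis and 68.5 mm to the -y side: pointer and marker meet where the two reference points coincide. It is set 0.38 to 0.70 rad above level, differently in each run; do not shift it
- beaker_centre (a point): centre of a clear beaker on the pad, 56 mm in diameter, 70 mm high; leave it alone
- gauze_centre (a point): centre of a white gauze roll standing on the pad, 47 mm in diameter, 48 mm high; leave it alone
- lab_timer: white lab timer, 64 x 62 x 19 mm, origin under its centre, lying to the left front of the stand; leave it alone
Mind the look-alikes: they are no part of the job. Leave any green or pink look-alike of the part that bears dish_centre alone.

How it is judged:
By the outcome, as a careful person would: the job done as asked, in the order asked, and still so for the second after the job is handed in, while the arm keeps its last pose, push and grip.
It also fails if it takes over 51 s, if anything falls off the work surface, if the arm or the gripper's body presses on something with over 40 N, if the wrist force passes 120 N, or if a joint passes its speed limit or range.

## Working session

There is one attempt and no reset: what is moved stays moved. The work goes in short steps, Python scripts to look and compute and a shell command to move; the robot and the scene stay as the last step left them, time stands still between calls to the robot, and variables do not carry over. Pictures are saved under pics/ and viewed, at most 10 in all, crops included, and the job is handed in when it is done.

```bash
mkdir -p pics
cat > h.py <<'E'
from bench import *
import numpy as np, cv2
def shot(n):
    c=read_camera(n); np.savez(''+n+'.npz',**c); return c
def load(n): return np.load(''+n+'.npz')
def px(c,u,v,z=None):
    K=c['camera_matrix']; r=np.array([(u-K[0,2])/K[0,0],(v-K[1,2])/K[1,1],1.])
    d=c['rotation']@r; o=c['origin']
    if z is not None: return o+d*(z-o[2])/d[2]
    return o+d*c['range_z'][int(v),int(u)]
def proj(c,p):
    q=c['rotation'].T@(np.array(p)-c['origin']); q=c['camera_matrix']@q; return q[:2]/q[2]
E
python3 - <<'E'
from h import *
for n in('scene','top'):
    c=shot(n); cv2.imwrite(f'pics/{n}0.png',c['pixels'][:,:,::-1]); print(c['origin'],c['rotation'],c['camera_matrix'])
s=state(); print(s)
E
```

```text
[-0.17554084  0.91651557  0.62864998] [[-0.79588509 -0.27242687  0.54069449]
 [-0.6053971   0.34653956 -0.71652263]
 [ 0.00782799 -0.89760456 -0.4407321 ]] [[425.46641464   0.         324.83568411]
 [  0.         425.46641464 200.33680124]
 [  0.           0.           1.        ]]
[ 0.24795984 -0.02434464  1.2787089 ] [[ 9.43165395e-02 -9.71109042e-01  2.19206793e-01]
 [-9.95542258e-01 -9.19896781e-02  2.08209445e-02]
 [-5.46451141e-05 -2.20193385e-01 -9.75456237e-01]] [[469.97233639   0.         322.19150317]
 [  0.         469.97233639 205.48230409]
 [  0.           0.           1.        ]]
{'t': 0.1, 'qpos': array([-1.36056751e+00,  4.80792107e-01,  1.59679579e+00,  4.46860354e-06,
        1.06509502e+00, -4.66132842e-02]), 'joint_vel': array([-0.00035015, -0.00104455, -0.00097968, -0.00076438, -0.00087642,
       -0.00222782]), 'joint_efforts': array([ 2.89569696e-03, -9.52255225e+01, -4.31038821e+01, -1.93220767e-04,
        5.30405217e-03, -4.05119386e-05]), 'ee_pos': array([ 0.16509472, -0.62850669,  0.40412717]), 'ee_rot': array([[ 9.67197550e-01,  2.54025293e-01, -2.23695958e-04],
       [ 2.54025385e-01, -9.67196963e-01,  1.06707039e-03],
       [ 5.47048170e-05, -1.08889232e-03, -9.99999406e-01]]), 'contact_force': array([0.91581819, 0.53490869, 0.00899464]), 'ft_torque': array([-0.03392356,  0.01980777,  0.01034894]), 'grasp_force': 0.0, 'finger_gap': 0.9994387791624093}
```

View pics/scene0.png

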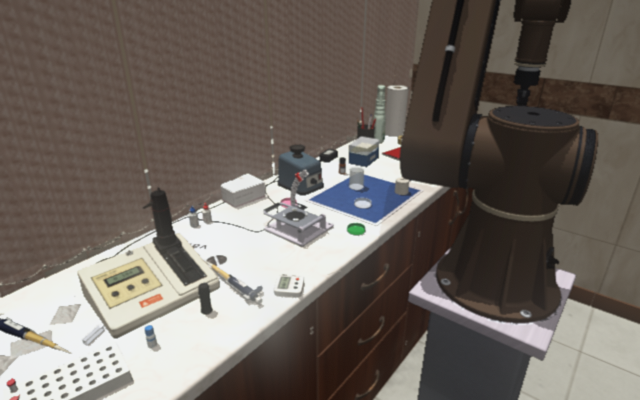

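View pics/top0.png

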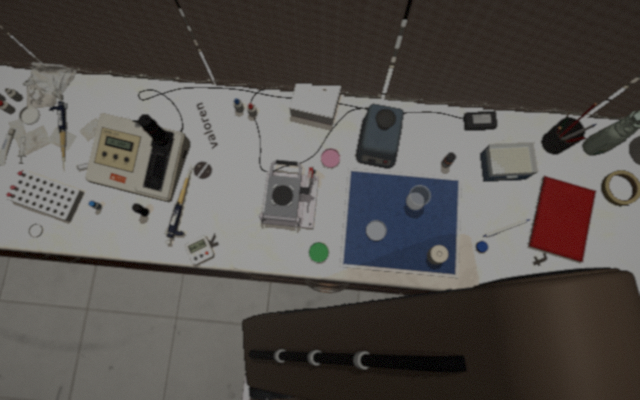

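Scene: the stand is at about (298,222), with the pad beside it. Top: the stand is at (285,195) with its arc and red marker at (312,172). The round things are clear dish (376,231), tall beaker (418,198), gauze (438,255), pink dish (330,158) and green dish (318,252). The clear one on the pad at (376,231) fits dish_centre, and I'll confirm it in a crop.

Run:
```python
from h import *
c=load('top'); a=c['pixels'][145:275,250:450,::-1]
cv2.imwrite('pics/top_crop.png',cv2.resize(a,None,fx=4,fy=4,interpolation=cv2.INTER_CUBIC))
c=load('scene'); a=c['pixels'][160:250,255:415,::-1]
cv2.imwrite('pics/sc_crop.png',cv2.resize(a,None,fx=5,fy=5,interpolation=cv2.INTER_CUBIC))
c=load('top')
for n,u,v,z in [('dish',376,231,.016),('beaker',418,198,.073),('gauze',438,255,.051)]: print(n,px(c,u,v,z),px(c,u,v))
```

```text
dish [ 0.47466252 -0.14986673  0.016     ] [ 0.47550014 -0.15033051  0.01133456]
beaker [ 0.56291397 -0.24845856  0.073     ] [ 0.58082984 -0.26120707  0.00441436]
gauze [ 0.42022645 -0.31224283  0.051     ] [ 0.42054127 -0.31276896  0.04875637]
```

View pics/top_crop.png

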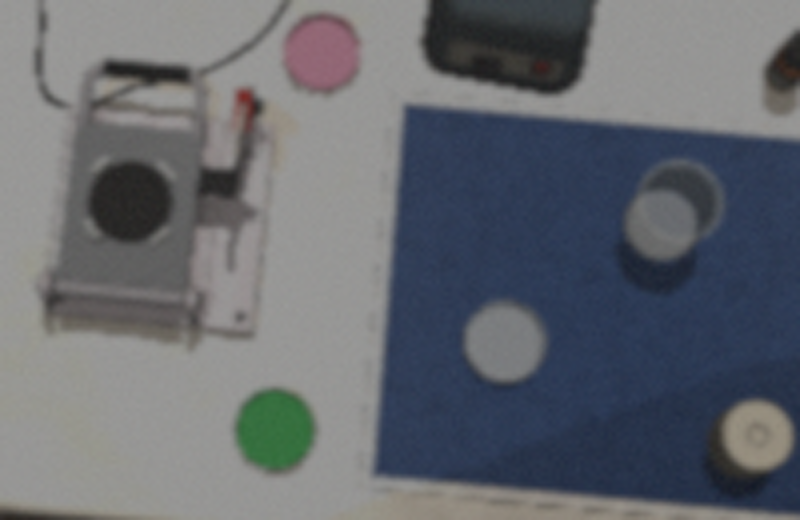

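View pics/sc_crop.png

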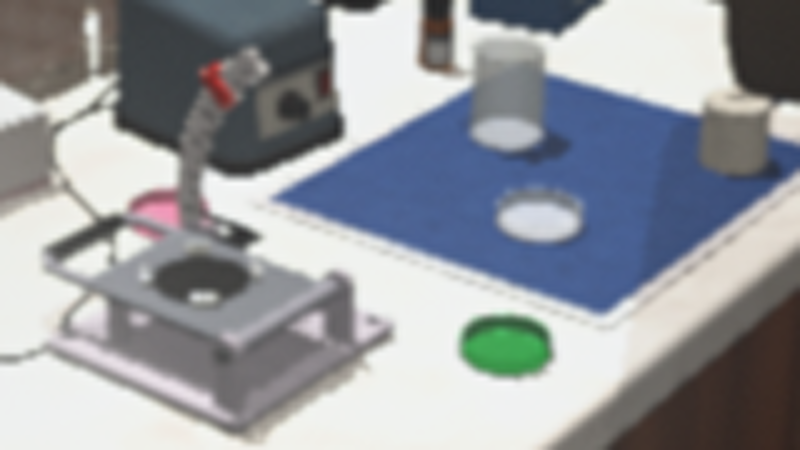

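The crops confirm it: the clear flat dish is at top-crop (505,341), i.e. pixel (376,230), on the pad. The beaker is tall, and the pink and green dishes lie off the pad. In the top crop the nest disc is at (130,201) and the bar runs from (105,68) to (188,74). The red marker is at scene-crop (216,84).

Run:
```python
from h import *
c=load('top'); f=lambda x,y:(250+(x+.5)/4-.5,145+(y+.5)/4-.5)
P=lambda x,y,z: px(c,*f(x,y),z)
dish=P(505,341,.012); nest=P(130,201,.0515); bar=P(147,71,.052); e1=P(105,68,.052); e2=P(188,74,.052)
print('dish',dish,'nest',nest,'bar',bar,np.linalg.norm(bar-nest),'barlen',np.linalg.norm(e2-e1))
d=bar-nest; print('yaw nest-bar',np.arctan2(d[1],d[0]),'yaw bar',np.arctan2(*( (e1-e2)[[0]]*-1, (e1-e2)[[1]])) )
# bar/disc/lugs by depth cloud
def cloud(c):
    v,u=np.mgrid[0:400,0:640]; K=c['camera_matrix']; z=c['range_z']
    p=np.stack([(u-K[0,2])/K[0,0]*z,(v-K[1,2])/K[1,1]*z,z],-1)@c['rotation'].T+c['origin']; return p
pc=cloud(c); m=(abs(pc[...,2]-.051)<.006)&(np.linalg.norm(pc[...,:2]-nest[:2],axis=-1)<.12)
(r)=cv2.minAreaRect(pc[m][:,:2].astype(np.float32)); print('rect',r,m.sum())
# dish colour centroid on pad
hsv=cv2.cvtColor(c['pixels'],cv2.COLOR_RGB2HSV); 
m=(hsv[...,1]<90); m[:215]=0; m[246:]=0; m[:,:358]=0;m[:,395:]=0
v,u=np.nonzero(m); print('dish px',u.mean(),v.mean(),m.sum(),px(c,u.mean(),v.mean(),.012),'fit',cv2.minEnclosingCircle(np.c_[u,v].astype(np.float32)))
for n in('scene','top'):
    c=load(n); hsv=cv2.cvtColor(c['pixels'],cv2.COLOR_RGB2HSV)
    m=((hsv[...,0]<8)|(hsv[...,0]>172))&(hsv[...,1]>130)
    w=np.zeros_like(m); 
    if n=='scene': w[165:190,285:310]=1
    else: w[160:182,300:322]=1
    v,u=np.nonzero(m&w); pc=cloud(c); q=pc[m&w]; print(n,'red',len(u),u.mean(),v.mean(),np.median(q,0),q.min(0),q.max(0))
```

```text
dish [ 0.47845364 -0.14970911  0.012     ] nest [0.54270291 0.1119344  0.0515    ] bar [0.63461282 0.11065823 0.052     ] 0.09192012613078228 barlen 0.056932511402080915
yaw nest-bar -0.013884128308377163 yaw bar [0.01900448]
rect ((0.5538238286972046, 0.10015389323234558), (0.11717185378074646, 0.1767052561044693), 84.37872314453125) 1587
dish px 375.746835443038 229.97974683544305 395 [ 0.47813138 -0.14938075  0.012     ] fit ((375.8148193359375, 229.9629669189453), 11.233260154724121)
scene red 20 297.9 176.2 [0.5849425  0.04148277 0.1397437 ] [0.57406704 0.03393495 0.13119901] [0.59250025 0.04598011 0.14679087]
top red 4 310.5 168.5 [0.5943328  0.03816285 0.14673336] [0.59302641 0.03664213 0.14320553] [0.59695956 0.03944561 0.14751403]
```

Run:
```python
from h import *
t=load('top'); s=load('scene')
ft=lambda x,y:(250+(x+.5)/4-.5,145+(y+.5)/4-.5); fs=lambda x,y:(255+(x+.5)/5-.5,160+(y+.5)/5-.5)
print('nest scene',px(s,*fs(203,278),.0515),'dish scene rim',px(s,*fs(540,205),.016),'base',px(s,*fs(540,222),.004))
g=cv2.cvtColor(t['pixels'],cv2.COLOR_RGB2GRAY)
m=np.zeros_like(g); m[182:208,268:297]=1; v,u=np.nonzero((g<75)&(m>0)); print('disc',u.mean(),v.mean(),len(u),px(t,u.mean(),v.mean(),.0515))
h=px(t,*ft(122,294),.05); b=px(t,*ft(147,71),.053); d=b-h; print('hinge',h,'yaw',np.arctan2(d[1],d[0]),np.linalg.norm(d))
# predicted outlines in top for yaw candidates: lugs/bar ends/bed corners
n=px(t,u.mean(),v.mean(),.0515)
for y in(-.04,0,.04):
    R=np.array([[np.cos(y),-np.sin(y)],[np.sin(y),np.cos(y)]])
    Q=[]
    for p,z in[((.093,.03),.052),((.093,-.03),.052),((-.062,0),.048),((.0545,.044),.0515),((.0545,-.044),.0515)]:
        q=proj(t,[*(n[:2]+R@p),z]); Q.append(((q-[250,145]+.5)*4-.5).round())
    print(y,*Q)
st=state(); R=st['ee_rot']
tgt=np.array([*dish[:2],0.26]) if 0 else np.array([.4782,-.1495,.30])
print('shift cm',R.T@(tgt-st['ee_pos'])*100)
```

```text
nest scene [0.54079459 0.1078216  0.0515    ] dish scene rim [ 0.4778384  -0.15424003  0.016     ] base [ 0.47692733 -0.15386081  0.004     ]
disc 282.0674486803519 194.95307917888562 341 [0.54247319 0.11206409 0.0515    ]
hinge [0.47913548 0.11019305 0.05      ] yaw 0.002288714004331536 0.15519154464312548
-0.04 [107.  65.] [194.  76.] [116. 292.] [ 78. 116.] [206. 132.]
0 [101.  66.] [189.  74.] [120. 292.] [ 74. 118.] [203. 130.]
0.04 [96. 67.] [183.  72.] [123. 293.] [ 71. 120.] [200. 127.]
shift cm [ 42.45088185 -38.3643774   10.45681971]
```

```bash
python3 -m pendant '[2.36,-2.12,0.58,0,8.5, 2.36,-2.12,0.58,0,8.5, 2.36,-2.12,0.58,0,8.5, 2.36,-2.12,0.58,0,8.5, 2.36,-2.12,0.58,0,8.5]' 25 >/dev/null
python3 -m pendant '[2.36,-2.12,0.58,0,8.5, 2.36,-2.12,0.58,0,8.5, 2.36,-2.12,0.58,0,8.5, 2.36,-2.12,0.58,0,8.5, 2.36,-2.12,0.58,0,8.5]' >/dev/null
python3 -m pendant '[2.36,-2.12,0.58,0,8.5, 2.36,-2.12,0.58,0,8.5, 2.36,-2.12,0.58,0,8.5, 2.36,-2.12,0.58,0,8.5, 2.36,-2.12,0.58,0,8.5]' >/dev/null
python3 -m pendant '[2.36,-2.12,0.58,0,8.5, 2.36,-2.12,0.58,0,8.5, 2.36,-2.12,0.58,0,8.5, 0,0,0,-6.3,8.5, 0,0,0,-6.3,8.5]' >/dev/null
python3 -m pendant '[0,0,0,-6.3,8.5, 0,0,0,-6.3,8.5, 0,0,0,-6.3,8.5, 0,0,0,-6.3,8.5, 0,0,0,-6.3,8.5]' >/dev/null
python3 -m pendant '[0,0,0,-6.3,8.5, 0,0,0,-6.3,8.5, 0,0,0,-6.3,8.5, 0,0,0,-6.3,8.5, 0,0,0,-6.0,8.5]'
python3 - <<'E'
from h import *
s=state();R=s['ee_rot'];print(s['t'],s['ee_pos'],R,s['qpos']);print('cm to dish',R.T@(np.array([.478,-.1517,.18])-s['ee_pos'])*100)
E
```

```text
t: 2.6
ee_pos: [0.479, -0.1517, 0.3001]
ee_rot: [[-0.006, 1.0, -0.0], [1.0, 0.006, 0.0], [0.0, -0.0, -1.0]]
contact_force: [0.1, 0.1, 0.1]
finger_gap: 0.995
grasp_force: 0.0
2.6 [ 0.47896316 -0.15166238  0.30013081] [[-5.75984150e-03  9.99983346e-01 -3.63016377e-04]
 [ 9.99983400e-01  5.75989838e-03  1.55821516e-04]
 [ 1.57909858e-04 -3.62112844e-04 -9.99999922e-01]] [-3.67011662e-01  4.20792324e-01  2.03164435e+00  2.38671554e-05
  6.89550731e-01 -3.72789982e-01]
cm to dish [-5.10425401e-03 -9.19855120e-02  1.20131147e+01]
```

```bash
python3 -m pendant '[0,-0.09,2.5,0,8.5, 0,0,2.5,0,7.5, 0,0,2.5,0,7, 0,0,2.5,0,6.4, 0,0,1.2,0,6.4]' >/dev/null
python3 -m pendant '[0,0,0.7,0,6.4, 0,0,0.1,0,6.4, 0,0,0,0,6.4]'
python3 - <<'E'
from h import *
c=shot('scene'); a=c['pixels'][145:235,310:420,::-1]
cv2.imwrite('pics/g1.png',cv2.resize(a,None,fx=7,fy=6.6,interpolation=cv2.INTER_CUBIC))
E
```

```text
t: 3.27
ee_pos: [0.4782, -0.1517, 0.1803]
ee_rot: [[-0.0, 1.0, -0.0], [1.0, 0.0, 0.0], [0.0, -0.0, -1.0]]
contact_force: [0.8, -0.3, 0.1]
finger_gap: 0.751
grasp_force: 0.0
```

View pics/g1.png

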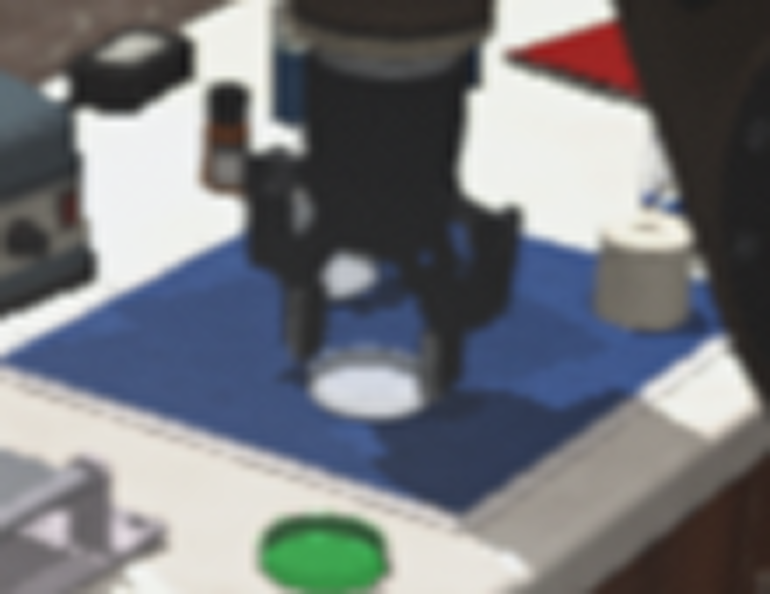

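The dish at crop (368,385) sits between the fingers, whose tips are at (445,395) and (300,363). I'll work out the tip height from those.

Run:
```python
from h import *
c=load('scene')
for x,y in((.438,-.1407),(.518,-.1407)):
  for z in(.005,.01,.015,.02):
    q=proj(c,[x,y,z]); print(x,z,((q-[310,145])*[7,6.6]).round())
```

```text
0.438 0.005 [424. 419.]
0.438 0.01 [425. 410.]
0.438 0.015 [426. 401.]
0.438 0.02 [426. 392.]
0.518 0.005 [280. 374.]
0.518 0.01 [280. 365.]
0.518 0.015 [281. 356.]
0.518 0.02 [281. 347.]
```

```bash
python3 -m pendant '[0,0,0.3,0,6.4, 0,0,0.3,0,6.4, 0,0,0,0,5.8, 0,0,0,0,5.4, 0,0,0,0,5.2]' 25
python3 -m pendant '[0,0,0,0,5.0, 0,0,0,0,4.8, 0,0,0,0,4.8, 0,0,0,0,4.8]' 25
python3 - <<'E'
from h import *
c=shot('scene'); a=c['pixels'][165:225,325:405,::-1]
cv2.imwrite('pics/g2.png',cv2.resize(a,None,fx=9,fy=9,interpolation=cv2.INTER_CUBIC))
E
```

```text
t: 3.73
ee_pos: [0.4782, -0.1517, 0.1748]
ee_rot: [[-0.0, 1.0, 0.0], [1.0, 0.0, -0.0], [-0.0, 0.0, -1.0]]
contact_force: [-1.0, 0.8, 5.7]
finger_gap: 0.628
grasp_force: 25.0
t: 4.07
ee_pos: [0.4782, -0.1517, 0.1747]
ee_rot: [[-0.0, 1.0, 0.0], [1.0, 0.0, -0.0], [-0.0, 0.0, -1.0]]
contact_force: [-0.3, 0.7, 5.8]
finger_gap: 0.632
grasp_force: 25.0
```

View pics/g2.png

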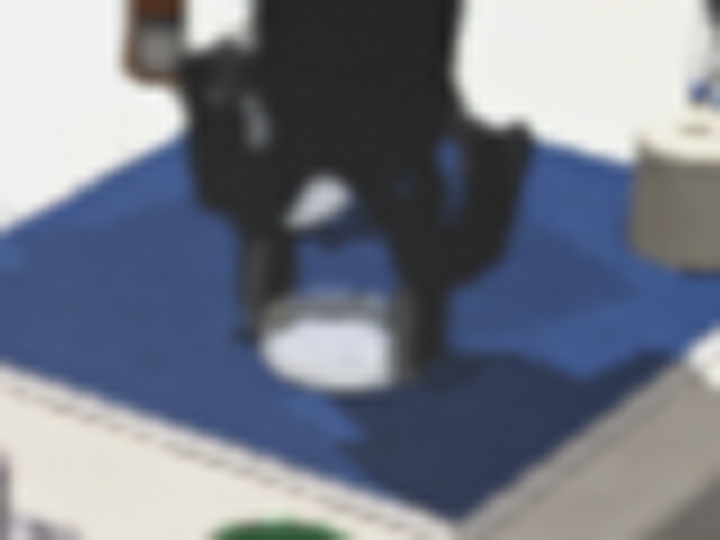

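The dish is gripped at crop (330,345) with 25 N, but the 5.8 N upward force suggests the tips are resting on the pad. I'll regrip 3 mm higher so the tips don't touch the bed first.

```bash
python3 -m pendant '[0,0,0,0,6.0, 0,0,-0.15,0,6.0, 0,0,-0.15,0,6.0, 0,0,0,0,5.4, 0,0,0,0,5.2]' 25
python3 -m pendant '[0,0,0,0,5.0, 0,0,0,0,4.8, 0,0,0,0,4.8, 0,0,0,0,4.8, 0,0,-0.5,0,4.8]' 25
python3 -m pendant '[0,0,-1,0,4.8, 0,0,-2,0,4.8, 0,0,-3,0,4.8, 0,0,-3,0,4.8, 0,0,0,0,4.8]' 25
python3 - <<'E'
from h import *
s=state(); R=s['ee_rot']; print('to nest over',R.T@(np.array([.5417,.110,.27])-s['ee_pos'])*100)
c=shot('scene'); cv2.imwrite('pics/g3.png',cv2.resize(c['pixels'][145:220,315:415,::-1],None,fx=7,fy=7,interpolation=cv2.INTER_CUBIC))
E
```

```text
t: 4.53
ee_pos: [0.4782, -0.1517, 0.1778]
ee_rot: [[-0.0, 1.0, 0.0], [1.0, 0.0, -0.0], [-0.0, 0.0, -1.0]]
contact_force: [-2.5, 0.7, 14.5]
finger_gap: 0.621
grasp_force: 23.4
t: 4.95
ee_pos: [0.478, -0.1516, 0.1822]
ee_rot: [[-0.0, 1.0, -0.0], [1.0, 0.0, 0.0], [0.0, -0.0, -1.0]]
contact_force: [-0.8, -0.5, -0.1]
finger_gap: 0.625
grasp_force: 26.5
t: 5.37
ee_pos: [0.4795, -0.1522, 0.2774]
ee_rot: [[-0.0, 1.0, 0.006], [1.0, 0.0, -0.002], [-0.002, 0.006, -1.0]]
contact_force: [2.4, -0.2, 0.2]
finger_gap: 0.623
grasp_force: 26.5
to nest over [26.21572942  6.2267938   0.71915935]
```

View pics/g3.png

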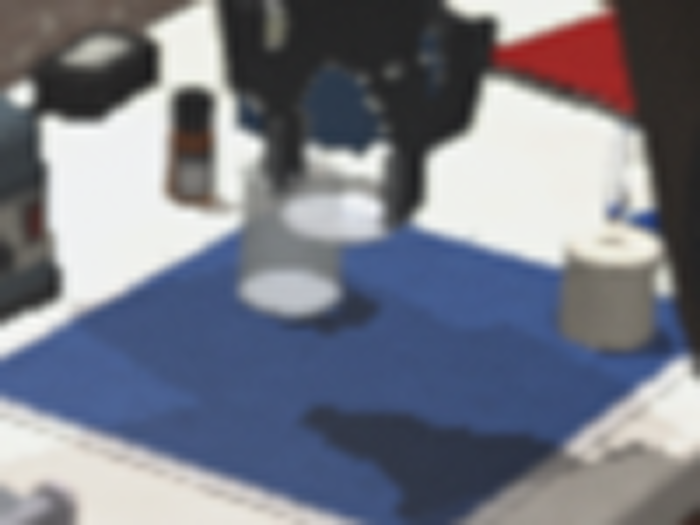

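The dish hangs level in the gripper at crop (335,212). I'll rise over the arc, cross to the nest, then come down to a hover.

```bash
python3 -m pendant '[0,0,-2,0,4.8, 0,0,-3,0,4.8, 0.5,0,-3,0,4.8, 2,0.4,-1,0,4.8, 3,0.8,0,0,4.8]' 25 >/dev/null
python3 -m pendant '[3.2,0.8,0,0,4.8, 3.2,0.8,0,0,4.8, 3.2,0.8,0,0,4.8, 3.2,0.8,0,0,4.8, 3.2,0.8,0,0,4.8]' >/dev/null
python3 -m pendant '[2.7,0.8,0,0,4.8, 2,0.5,1,0,4.8, 0,0.15,2.5,0,4.8, 0,0.1,3,0,4.8, 0,0,2.0,0,4.8]' >/dev/null
python3 -m pendant '[0,0,1,0,4.8, 0,0,0,0,4.8, 0,0,0,0,4.8]'
python3 - <<'E'
from h import *
s=state(); R=s['ee_rot']; print('to nest over',R.T@(np.array([.5417,.110,.2257])-s['ee_pos'])*100, R)
c=shot('scene'); a=cv2.resize(c['pixels'][160:250,245:355,::-1],None,fx=7,fy=6.6,interpolation=cv2.INTER_CUBIC)
cv2.imwrite('pics/n1.png',a); shot('top')
E
```

```text
t: 6.92
ee_pos: [0.5456, 0.1102, 0.2673]
ee_rot: [[-0.0, 1.0, -0.001], [1.0, 0.0, -0.0], [-0.0, -0.001, -1.0]]
contact_force: [0.3, 0.4, 0.1]
finger_gap: 0.624
grasp_force: 26.6
to nest over [-0.02249672 -0.38224099  4.16299614] [[-4.30247687e-05  9.99999502e-01 -9.97025480e-04]
 [ 9.99999993e-01  4.29111880e-05 -1.13940634e-04]
 [-1.13897794e-04 -9.97030375e-04 -9.99999496e-01]]
```

View pics/n1.png

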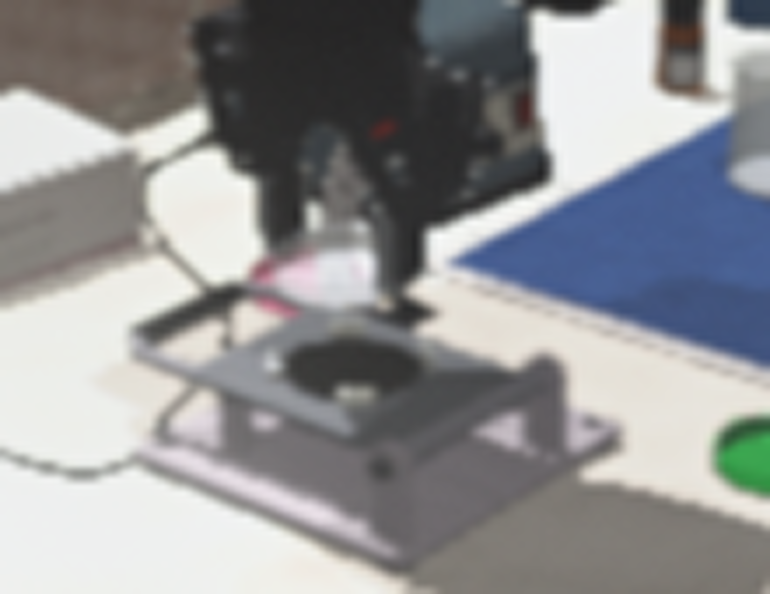

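The dish is held at n1 (335,280) above the dark nest disc at (355,367). I'll check the dish outline against the model before lowering.

```bash
python3 - <<'E'
from h import *
c=load('scene')
def ell(cx,cy,z,r):
    a=np.linspace(0,2*np.pi,200); P=np.array([proj(c,[cx+r*np.cos(t),cy+r*np.sin(t),z]) for t in a]); return P.min(0),P.max(0)
f=lambda lo,hi,o,s:print(((lo-o+.5)*s-.5).round(),((hi-o+.5)*s-.5).round())
print('g2 floor'); f(*ell(.478,-.1517,.003,.0275),np.array([325,165]),9)
print('g2 rim'); f(*ell(.478,-.1517,.016,.0275),np.array([325,165]),9)
print('g3 floor'); f(*ell(.4795,-.1522,.1027,.0275),np.array([315,145]),7)
print('orig floor'); f(*ell(.478,-.1517,.003,.0275),np.array([255,160]),5)
print('n1 floor'); f(*ell(.5456,.1102,.0926,.0275),np.array([245,160]),np.array([7,6.6]))
E
python3 - <<'E'
import cv2,numpy as np
from h import *
g2=cv2.imread('pics/g2.png'); g2=cv2.resize(g2,(80*6,60*6),interpolation=cv2.INTER_AREA)
sc=cv2.imread('pics/scene0.png')[165:225,325:405]; sc=cv2.resize(sc,(480,360),interpolation=cv2.INTER_CUBIC)
t=load('top')['pixels'][160:230,245:335,::-1]; t=cv2.resize(t,(720,560),interpolation=cv2.INTER_CUBIC)[:, :]
# shift of dish between before and after by matching its left-front part
d=cv2.absdiff(g2,sc)
best=[]
T=sc[200:270,140:250]
r=cv2.matchTemplate(g2[180:290,110:280],T,cv2.TM_CCOEFF_NORMED); _,m,_,l=cv2.minMaxLoc(r); print('match',m,'shift px',(np.array(l)-[30,20])/6)
E
```

```text
g2 floor
[261. 325.] [412. 393.]
g2 rim
[262. 294.] [414. 361.]
g3 floor
[279. 198.] [401. 245.]
orig floor
[495. 206.] [579. 243.]
n1 floor
[271. 253.] [407. 310.]
match 0.9803208708763123 shift px [-0.33333333  0.        ]
```

```bash
python3 -m pendant '[-0.05,-0.36,0.5,0,4.8, 0,0,1,0,4.8, 0,0,1,0,4.8, 0,0,0.5,0,4.8, 0,0,0.2,0,4.8]' 25
python3 - <<'E'
from h import *
c=shot('scene'); a=cv2.resize(c['pixels'][190:240,265:325,::-1],None,fx=12,fy=12,interpolation=cv2.INTER_CUBIC)
cv2.imwrite('pics/n2.png',a); 
def ell(cx,cy,z,r):
    a=np.linspace(0,2*np.pi,200); P=np.array([proj(c,[cx+r*np.cos(t),cy+r*np.sin(t),z]) for t in a]); return P.min(0),P.max(0)
for x,y,z,r in((.5417,.11,.0515,.03),(.5417,.11,.0600,.0275)):
    print(*[((k-[265,190]+.5)*12-.5).round() for k in ell(x,y,z,r)])
for s in((1,1),(1,-1),(-1,1),(-1,-1)): print('lug top inner',s,((proj(c,[.5417+s[0]*.0212,.11+s[1]*.0212,.058])-[265,190]+.5)*12).round())
E
```

```text
t: 7.43
ee_pos: [0.5415, 0.1097, 0.234]
ee_rot: [[-0.0, 1.0, -0.002], [1.0, 0.0, -0.0], [-0.0, -0.002, -1.0]]
contact_force: [-0.2, -0.6, 0.2]
finger_gap: 0.623
grasp_force: 26.6
[233. 252.] [485. 371.]
[242. 226.] [474. 334.]
lug top inner (1, 1) [233. 294.]
lug top inner (1, -1) [350. 229.]
lug top inner (-1, 1) [368. 346.]
lug top inner (-1, -1) [484. 280.]
```

View pics/n2.png

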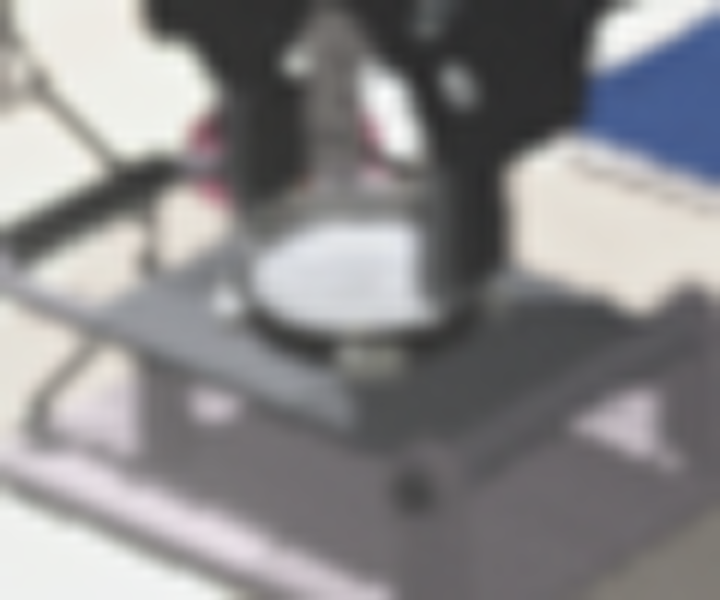

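The dish hovers concentric with the lugs, seen at (228,300), (370,355) and (487,297), which matches the prediction. Lowering it.

```bash
python3 -m pendant '[0.03,0,0.2,0,4.8, 0,0,0.2,0,4.8, 0,0,0.2,0,4.8, 0,0,0.1,0,4.8, 0,0,0,0,4.8]' 25
python3 -m pendant '[0,0,0.08,0,4.8, 0,0,0.05,0,4.8, 0,0,0,0,4.8]' 25
```

```text
t: 7.9
ee_pos: [0.542, 0.1101, 0.2282]
ee_rot: [[-0.0, 1.0, -0.0], [1.0, 0.0, 0.0], [0.0, -0.0, -1.0]]
contact_force: [0.1, 0.1, -0.2]
finger_gap: 0.624
grasp_force: 26.6
t: 8.15
ee_pos: [0.542, 0.1101, 0.227]
ee_rot: [[-0.0, 1.0, 0.0], [1.0, 0.0, -0.0], [-0.0, 0.0, -1.0]]
contact_force: [-0.1, 0.4, -0.5]
finger_gap: 0.623
grasp_force: 26.6
```

```bash
python3 -m pendant '[0,0,0.05,0,4.8, 0,0,0.05,0,4.8, 0,0,0,0,4.8]' 25
python3 -m pendant '[0,0,0.05,0,4.8, 0,0,0,0,4.8]' 25
```

```text
t: 8.4
ee_pos: [0.5421, 0.1101, 0.226]
ee_rot: [[-0.0, 1.0, 0.0], [1.0, 0.0, 0.0], [0.0, 0.0, -1.0]]
contact_force: [-0.9, 0.1, 0.9]
finger_gap: 0.621
grasp_force: 26.7
t: 8.57
ee_pos: [0.542, 0.1101, 0.2259]
ee_rot: [[-0.0, 1.0, 0.0], [1.0, 0.0, 0.0], [0.0, 0.0, -1.0]]
contact_force: [-3.0, -0.2, 9.5]
finger_gap: 0.623
grasp_force: 27.5
```

Contact came at TCP 0.226 against 0.2257 expected, so the dish is seated. Releasing.

```bash
python3 -m pendant '[0,0,0,0,5.7, 0,0,0,0,6.2, 0,0,0,0,6.8, 0,0,-0.3,0,6.8, 0,0,-1,0,6.8]' 25
python3 -m pendant '[0,0,-2.5,0,6.8, 0,0,-3.5,0,5, 0,0,-2.5,0,4, 0,0,-0.5,0,3.2, 0,0,0,0,3.2]' 25
python3 - <<'E'
from h import *
s=state(); print('to bar (cm)',s['ee_rot'].T@(np.array([.6345,.1100,.205])-s['ee_pos'])*100)
c=shot('scene'); a=cv2.resize(c['pixels'][160:235,255:335,::-1],None,fx=8,fy=8,interpolation=cv2.INTER_CUBIC)
cv2.imwrite('pics/n3.png',a)
E
```

```text
t: 8.98
ee_pos: [0.5415, 0.11, 0.2378]
ee_rot: [[-0.0, 1.0, -0.002], [1.0, 0.0, -0.0], [-0.0, -0.002, -1.0]]
contact_force: [0.1, -0.3, -0.4]
finger_gap: 0.798
grasp_force: 0.0
t: 9.4
ee_pos: [0.5426, 0.1102, 0.3311]
ee_rot: [[-0.0, 1.0, 0.004], [1.0, 0.0, 0.001], [0.001, 0.004, -1.0]]
contact_force: [-0.7, -1.0, -0.9]
finger_gap: 0.375
grasp_force: 0.0
to bar (cm) [-0.0310482   9.13657111 12.65410738]
```

View pics/n3.png

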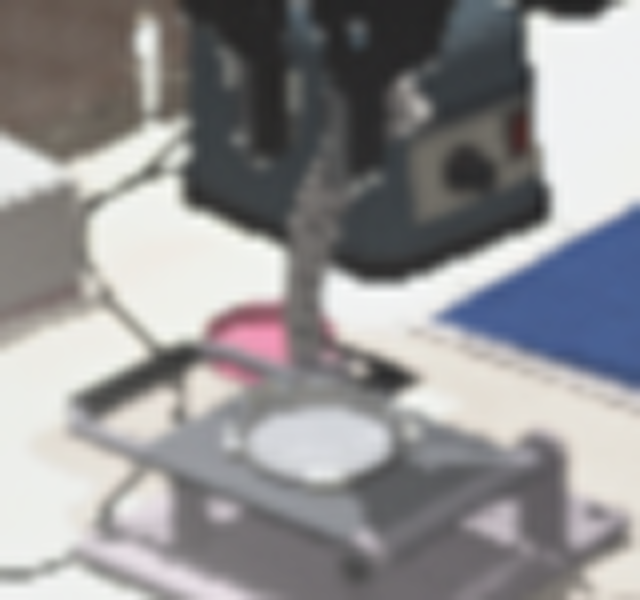

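The dish sits flat at (320,445) between the four lugs, and the gripper is clear. Next is the bar at x≈0.635, y≈0.110.

```bash
python3 -m pendant '[0,1.5,0,0,3.2, 0,3.2,0.5,0,3.2, 0,3,1,0,3.2, 0,1.5,2,0,3.2, 0,0,2.5,0,3.2]' 40
python3 -m pendant '[0,0,2,0,3.2, 0,0,1.5,0,3.2, 0,0,0.7,0,3.2, 0,0,0,0,3.2]' 40
python3 - <<'E'
from h import *
s=state(); print('to bar (cm)',s['ee_rot'].T@(np.array([.635,.1100,.205])-s['ee_pos'])*100)
E
```

```text
t: 9.87
ee_pos: [0.6371, 0.11, 0.2676]
ee_rot: [[0.0, 1.0, 0.003], [1.0, -0.0, 0.0], [0.0, 0.003, -1.0]]
contact_force: [-0.2, -0.2, -0.3]
finger_gap: 0.378
grasp_force: 0.0
t: 10.2
ee_pos: [0.6329, 0.11, 0.2238]
ee_rot: [[-0.0, 1.0, -0.004], [1.0, 0.0, -0.001], [-0.001, -0.004, -1.0]]
contact_force: [-0.1, -0.5, -0.6]
finger_gap: 0.373
grasp_force: 0.0
to bar (cm) [0.00514492 0.2200288  1.87403914]
```

```bash
python3 -m pendant '[0,0.05,0.2,0,3.2, 0,0,0.6,0,3.2, 0,0,0.5,0,3.2, 0,0,0.4,0,3.2, 0,0,0.1,0,3.2]' 40
python3 -m pendant '[0,0,0,0,2.6, 0,0,0,0,2.0, 0,0,0,0,1.5, 0,0,0,0,1.2, 0,0,0,0,1.0]' 40
python3 -m pendant '[0,0,0,0,0.8, 0,0,0,0,0.8]' 40
```

```text
t: 10.62
ee_pos: [0.6343, 0.1101, 0.2081]
ee_rot: [[-0.0, 1.0, -0.0], [1.0, 0.0, -0.0], [-0.0, -0.0, -1.0]]
contact_force: [0.6, -0.4, -0.3]
finger_gap: 0.377
grasp_force: 0.0
t: 11.03
ee_pos: [0.6341, 0.1102, 0.2089]
ee_rot: [[-0.0, 1.0, -0.001], [1.0, 0.0, -0.0], [-0.0, -0.001, -1.0]]
contact_force: [-4.4, 0.3, 4.5]
finger_gap: 0.14
grasp_force: 38.9
t: 11.2
ee_pos: [0.6341, 0.1102, 0.2088]
ee_rot: [[-0.0, 1.0, -0.001], [1.0, 0.0, -0.0], [-0.0, -0.001, -1.0]]
contact_force: [-4.7, 1.3, 6.4]
finger_gap: 0.133
grasp_force: 39.0
```

```bash
cat > mk.py <<'E'
from h import *
from scipy.optimize import minimize_scalar
H=np.array([.4792,.110,.048])
def red(img,box):
    a=img.astype(float); w=a[...,0]-np.maximum(a[...,1],a[...,2])-12; w[w<0]=0
    M=np.zeros_like(w); M[box[0]:box[1],box[2]:box[3]]=1; w*=M; v,u=np.mgrid[0:400,0:640]
    return np.array([(w*u).sum(),(w*v).sum()])/w.sum(), w.sum()
def boxc(c,th,r0=.124,r1=.149,y=-.073,hw=.005,ht=.006):
    P=[]
    for r in(r0,r1):
        for dy in(-hw,hw):
            for t in(-ht,ht):
                P.append(proj(c,H+[r*np.cos(th)-t*np.sin(th),y+dy,r*np.sin(th)+t*np.cos(th)]))
    h=cv2.convexHull(np.array(P,np.float32)); m=cv2.moments(h); return np.array([m['m10'],m['m01']])/m['m00']
if __name__=='__main__':
    for n,b in(('scene',(165,190,285,310)),('top',(160,182,300,322))):
        c=load(n); img=cv2.imread(f'pics/{n}0.png')[:,:,::-1]
        q,s=red(img,b); print(n,q,s)
        for th in(.4,.5,.6,.65,.7): print(th,boxc(c,th))
        g=cv2.cvtColor(np.ascontiguousarray(img),cv2.COLOR_RGB2GRAY); 
        p=proj(c,[.542,.11,.0515]); u0,v0=p.round().astype(int)
        W=g[v0-14:v0+15,u0-17:u0+18].astype(float); w=np.clip(90-W,0,None); w[:, :]*=1
        v,u=np.mgrid[v0-14:v0+15,u0-17:u0+18]; print('nest proj',p,'dark centroid',(w*u).sum()/w.sum(),(w*v).sum()/w.sum())
E
python3 mk.py
```

```text
scene [298.06087383 176.21453117] 2037.0
0.4 [294.09422692 185.79178369]
0.5 [295.49085847 182.5529302 ]
0.6 [297.21704523 179.57021599]
0.65 [298.20101697 178.18540186]
0.7 [299.26371125 176.87708943]
nest proj [294.38357183 215.3597909 ] dark centroid 295.5213389121339 213.67322175732218
top [310.75280899 170.60861423] 1068.0
0.4 [311.71926251 169.90380826]
0.5 [311.38868637 170.69158206]
0.6 [311.01007612 172.01734047]
0.65 [310.80355731 172.88310845]
0.7 [310.58609019 173.88389203]
nest proj [282.81003314 195.19324629] dark centroid 282.6991992293335 194.9043289782648
```

Run:
```python
import numpy as np
t=np.array([0,.01,.03,.06,.095,.13,.165,.20,.235,.27,.305,.34,.375,.41,.445,.48,.51,.53,.545,.55,.55])
x=15.5*np.cos(t);z=15.5*np.sin(t)
for i,(a,b) in enumerate(zip(np.diff(x),-np.diff(z))): print(f'{a:.2f},{b:.2f}',end='\n' if i%5==4 else '  ')
```

```text
-0.00,-0.15  -0.01,-0.31  -0.02,-0.46  -0.04,-0.54  -0.06,-0.54
-0.08,-0.54  -0.10,-0.53  -0.12,-0.53  -0.14,-0.53  -0.15,-0.52
-0.17,-0.51  -0.19,-0.51  -0.21,-0.50  -0.22,-0.49  -0.24,-0.49
-0.22,-0.41  -0.15,-0.27  -0.12,-0.20  -0.04,-0.07  0.00,-0.00
```

```bash
python3 -m pendant '[0,0,-0.15,0,0.8, 0,-0.01,-0.31,0,0.8, 0,-0.02,-0.46,0,0.8, 0,-0.04,-0.54,0,0.8, 0,-0.06,-0.54,0,0.8]' 40
python3 -m pendant '[0,-0.08,-0.54,0,0.8, 0,-0.10,-0.53,0,0.8, 0,-0.12,-0.53,0,0.8, 0,-0.14,-0.53,0,0.8, 0,-0.15,-0.52,0,0.8]' 40
```

```text
t: 11.62
ee_pos: [0.6329, 0.1101, 0.2289]
ee_rot: [[-0.0, 1.0, -0.001], [1.0, 0.0, -0.0], [-0.0, -0.001, -1.0]]
contact_force: [-3.3, 1.5, -3.8]
finger_gap: 0.131
grasp_force: 38.9
t: 12.03
ee_pos: [0.6272, 0.1102, 0.2557]
ee_rot: [[-0.0, 1.0, 0.0], [1.0, 0.0, 0.0], [0.0, 0.0, -1.0]]
contact_force: [-3.1, 1.5, -4.4]
finger_gap: 0.135
grasp_force: 38.9
```

Carrying as expected (about 4 N). Continuing.

```bash
python3 -m pendant '[0,-0.17,-0.51,0,0.8, 0,-0.19,-0.51,0,0.8, 0,-0.21,-0.50,0,0.8, 0,-0.22,-0.49,0,0.8, 0,-0.24,-0.49,0,0.8]' 40
python3 -m pendant '[0,-0.22,-0.41,0,0.8, 0,-0.15,-0.27,0,0.8, 0,-0.12,-0.20,0,0.8, 0,-0.04,-0.07,0,0.8, 0,0,0,0,0.8]' 40
python3 - <<'E'
from mk import *
s=state(); p=s['ee_pos']; print('theta by pose',np.arcsin((p[2]-.2088)/.155),np.arctan2(p[2]-.2088,p[0]-.4792))
for n,b in(('scene',(160,195,280,315)),('top',(155,185,298,325))):
    c=shot(n); print(n,'red',red(c['pixels'],b))
    P=proj(c,H+[.124*np.cos(.55),-.0685,.124*np.sin(.55)]); print('pointer pred',P)
c=load('scene')
for v in range(168,192): print(v,' '.join('%02x%02x%02x'%tuple(c['pixels'][v,u]) for u in range(286,309)))
E
```

```text
t: 12.45
ee_pos: [0.6173, 0.1102, 0.2809]
ee_rot: [[-0.0, 1.0, 0.002], [1.0, 0.0, 0.0], [0.0, 0.002, -1.0]]
contact_force: [2.9, 1.8, -2.4]
finger_gap: 0.131
grasp_force: 38.9
t: 12.87
ee_pos: [0.6123, 0.1102, 0.2903]
ee_rot: [[-0.0, 1.0, 0.002], [1.0, 0.0, 0.0], [0.0, 0.002, -1.0]]
contact_force: [5.4, 1.3, 0.9]
finger_gap: 0.132
grasp_force: 39.1
theta by pose 0.5537717523367064 0.549620360198166
scene red (array([298.02975496, 176.32088681]), np.float64(1714.0))
pointer pred [298.09374493 184.40791408]
top red (array([319.70298047, 161.60226105]), np.float64(973.0))
pointer pred [309.1265535  175.81030305]
168 282828 292828 282828 282728 363635 4f5150 4b4e4f 3b4043 383d40 383d41 383e41 3b4145 3f454a 424a4f 454e54 475056 464f55 4a5258 4c555b 4b5359 474e53 41494e 3f464b
169 292828 282828 272727 292929 313232 3e4143 3f4346 393f41 383d40 383d41 383d41 383e41 393f43 3b4145 3e454a 41474d 464c51 565b5e 626567 676a6c 55595b 3f4549 394044
170 282727 282827 292828 2f3031 36393a 383d3f 383e40 383d40 393d41 383d41 383d41 383d41 373c40 383d41 3c4144 404549 515456 6e6e6d 83807e 8f8c8a 707070 46
[... 2776 characters left out ...]
84d4f 404548 3d4346 464a4b 545553 545453
188 4a4946 3e3e3c 363736 383839 4e4d50 6c6b70 7d7a81 757377 676567 686564 676563 535454 414649 4c5051 585c5b 555756 5a5d5b 5b5e5d 4a4f50 3f4448 404447 424648 404446
189 a3a69d 92958d 6d6e69 474846 3e3e3d 545355 706e73 7c7a80 777579 6e6c6d 6b6a6a 565859 3f4346 3e4346 454a4c 484b4b 4f5050 595b5a 515556 414649 3d4246 3b4044 3b4043
190 edeee9 e8ebe3 c6c9c1 999b95 686965 535252 5d5b5e 6e6d72 7b7a7e 767679 707171 5b5d5e 424648 3b3f42 3d4144 3f4346 434547 424444 3e4142 3d4245 3c4144 3b3f42 3a3d40
191 f2f3ef f2f4ef eff0ec daddd6 999b96 5d5d5c 515152 57565a 636367 6d6e71 7e8081 787b7b 585b5c 414345 393d40 3c4042 3b3e40 373839 323334 36393b 393b3d 383a3b 353637
```

Run:
```python
from mk import *
s=load('scene'); t=load('top')
for r in(.062,.08,.10,.124,.126): print(r,'sc_crop',((proj(s,H+[r,-.0685,0])-[255,160]+.5)*5).round(),'top_crop',((proj(t,H+[r,-.0685,0])-[250,145]+.5)*4).round())
for th in(.45,.5,.6,.65,.7): 
    a=[proj(s,H+[r*np.cos(th),-.068,r*np.sin(th)]) for r in(.124,.125,.149)]
    b=[proj(t,H+[r*np.cos(th),-.073,r*np.sin(th)]) for r in(.125,.149)]
    print(th,np.round(a,1).tolist(),'top',np.round(b,1).tolist())
i=cv2.imread('pics/top0.png')[:,:,::-1]
for v in range(163,182): print(v,' '.join('%02x%02x%02x'%tuple(i[v,u]) for u in range(305,319)))
i=cv2.imread('pics/scene0.png')[:,:,::-1]; print()
for v in range(200,213): print(v,' '.join('%02x'%i[v,u].mean() for u in range(292,312)))
```

```text
0.062 sc_crop [276. 242.] top_crop [235. 214.]
0.08 sc_crop [253. 234.] top_crop [237. 189.]
0.1 sc_crop [227. 225.] top_crop [240. 160.]
0.124 sc_crop [197. 214.] top_crop [244. 126.]
0.126 sc_crop [195. 213.] top_crop [244. 124.]
0.45 [[296.5, 187.3], [296.3, 187.1], [290.8, 182.1]] top [[311.2, 174.6], [312.0, 165.5]]
0.5 [[297.2, 185.8], [297.0, 185.6], [291.6, 180.3]] top [[311.1, 175.0], [311.8, 165.9]]
0.6 [[298.8, 183.1], [298.6, 182.9], [293.4, 177.1]] top [[310.7, 176.3], [311.4, 167.3]]
0.65 [[299.7, 181.9], [299.5, 181.6], [294.5, 175.5]] top [[310.5, 177.1], [311.1, 168.3]]
0.7 [[300.7, 180.7], [300.5, 180.4], [295.6, 174.1]] top [[310.3, 178.0], [310.9, 169.4]]
163 969694 989796 999897 989796 969695 979795 979796 989795 989896 979896 979896 979697 979796 969695
164 989797 9a9897 999998 979695 989795 989898 969795 999897 979794 979695 989897 979796 969795 979695
165 969695 979795 969695 989796 969696 959693 939291 949492 959594 969593 989897 979695 979695 969795
166 969695 999897 979695 959290 918b88 8e8583 8b827f 87817f 8a8887 929190 999796 969694 979796 969595
167 9797
[... 920 characters left out ...]
 888281 877c79 877472 85746e 776862 644a47 604244 645856 706a69 807a79 8e8784 8f8783 8f8781
177 8d8887 8a8482 897f7d 887b77 7f746e 6d615c 5d4845 5f4848 605555 6e6768 787474 868281 898381 8d8580
178 8d8888 8b8685 8b8384 87807c 79726f 625b57 564a4a 584f4e 635c5c 6b6666 716b6c 7c7776 857f7e 8a837e
179 8f8b8a 8c8686 8d8887 878280 726d6b 595551 514c4a 555050 625e5d 6e6969 6e6969 797372 837d7b 89827e
180 908a8b 8e8988 8d8987 85817e 706c67 5a5653 504d4e 545050 645f5f 726e6e 787372 827b7c 847c7c 847f78
181 918b8a 908a8b 928d8c 878280 706c69 565250 4d4948 555050 6a6666 7d7878 868180 8b8787 888381 857e79
Traceback (most recent call last):
TypeError: %x format: an integer is required, not numpy.float64
```

```bash
cp scene.npz sc55.npz; cp top.npz tp55.npz
python3 -m pendant '[0,-0.05,-0.09,0,0.8, 0,-0.13,-0.23,0,0.8, 0,-0.16,-0.27,0,0.8, 0,-0.14,-0.23,0,0.8, 0,-0.06,-0.09,0,0.8]' 40
python3 -m pendant '[0,0,0,0,0.8]' 40
python3 - <<'E'
from mk import *
p=state()['ee_pos']; z=p[2]-.2088; print('theta',np.arcsin(z/.155))
for n,o,w in(('scene','sc55',(176,200,290,314)),('top','tp55',(160,192,302,322))):
    c=shot(n); a=load(o)['pixels'].astype(int).mean(-1); b=c['pixels'].astype(int).mean(-1)
    for th in(.55,.62): print(n,th,[proj(c,H+[r*np.cos(th),-.0685,r*np.sin(th)]).round(1).tolist() for r in(.126,.11,.09)])
    print('cols',w[2]); 
    for v in range(w[0],w[1]): print(v,' '.join('%4d'%(b[v,u]-a[v,u]) for u in range(w[2],w[3])))
E
```

```text
t: 13.38
ee_pos: [0.6068, 0.1102, 0.2994]
ee_rot: [[-0.0, 1.0, 0.002], [1.0, 0.0, 0.0], [0.0, 0.002, -1.0]]
contact_force: [5.8, 2.7, 0.5]
finger_gap: 0.133
grasp_force: 39.0
t: 13.47
ee_pos: [0.6068, 0.1102, 0.2994]
ee_rot: [[-0.0, 1.0, 0.002], [1.0, 0.0, 0.0], [0.0, 0.002, -1.0]]
contact_force: [4.9, 2.4, 1.2]
finger_gap: 0.129
grasp_force: 39.1
theta 0.6244941443054933
scene 0.55 [[297.7, 183.9], [301.2, 187.7], [305.7, 192.4]]
scene 0.62 [[298.9, 182.1], [302.3, 186.1], [306.6, 191.1]]
cols 290
176    0    0    0   -1    0   -1   -1    0    0    0   -1    0    0   -1   -1   -1   -1    0    0    0    0    0    0    0
177    0    0   -1    0   -1    0    0   -2   -2    0    0    0    0    0    0   -1    0    0    0    0    0    0    0   -1
178   -1   -1   -1    0    0    0    0    0    1   -1    0    0   -1   -1    0    0    0    0    0   -1    0   -1    0    0
179    3   -1   -1   -1   -1    0    0    0    0    0    0    0    0    0    0    0    0    0    0    0    0    0    0    1
180   25    3   -1   -1    0   -1    0    0   -1   -2    0    0    0    0    1   -1    0    0    0  
[... 5132 characters left out ...]
2   -1   -3   -2   -2    0    4    1   -1   -6   -5   14   51   56   37   12
186   -4   -1    0   -1   -2   -4    0   -1   -5    1    4    0    0   -5   -4    9   45   54   35    8
187    0   -2    0   -4    1   -3   -3   -6   -1    1    1   -4   -4   -5   -4    8   39   57   40   11
188   -2   -4   -2   -2   -4   -3   -3   -5   -2    4    3   -2   -7   -6   -5    3   37   55   42   13
189    0   -1   -4   -1   -2    0   -7   -5   -4    0    4    0   -7   -4   -3   -1   33   55   40   14
190   -2   -1   -4   -3    0   -1   -1   -2   -7    3    7    2   -5   -5   -4    3   29   53   42   17
191   -1   -1    3   -2   -3   -2   -1   -4   -2    3    4   -1   -3   -3   -7   -1   23   51   44   19
```

Run:
```python
from mk import *
for n in('sc55','scene'):
    a=load(n)['pixels'].astype(int).mean(-1); d=load(n)['range_z']; print(n,'cols 290-314')
    for v in range(178,198): print(v,' '.join('%3d'%a[v,u] for u in range(290,315)),'|',' '.join('%4d'%(d[v,u]*1000) for u in range(294,310)))
c=load('scene'); print([(proj(c,H+[r*np.cos(.62),-.0685,r*np.sin(.62)]).round(1).tolist(), (c['rotation'].T@(H+[r*np.cos(.62),-.0685,r*np.sin(.62)]-c['origin']))[2].round(3)) for r in(.124,.1)])
```

```text
sc55 cols 290-314
178  62  62  61  61  75 101  99  77  62  68  86 103 112  94  71  67  83  96 102 104  99  84  68  64  76 | 1447 1270 1262 1259 1252 1254 1257 1250 1251 1428 1442 1433 1424 1432 1436 1446
179  62  62  62  66  86 106 106  86  67  62  73  99 117  98  70  68  88 102 106 104  89  67  51  48  55 | 1452 1266 1268 1258 1256 1251 1255 1251 1255 1433 1433 1433 1438 1437 1439 1451
180  63  62  62  75 103 113 108  96  78  67  74  87  89  76  64  68  89 103 106 102  78  54  45  46  47 | 1275 1272 1265 1267 1256 1255 1250 1261 1432 1430 1432 1433 1429 1441 1440 1450
181  62  61  66  86 104 105 103 101  93  82  83  78  69  64  63  69  88 103 107 101  74  47  42  44  43 | 1273 1276 1265 1264 1263 1251 1251 1431 1434 1430 1436 1436 1434 1435 1441 1444
182  69  63  75 104 111  98  89  96 102  91  77  68  64  65  64  68  87 100 107 102  76  51  43  44  43 | 1277 1271 1272 1263 1264 1263 1435 1433 1436 1433 1433 1438 1436 1437 1434 1449
183  95  73  85 106 111 104  92  91  99  88  70  64  64  65  64  66  82  99 106 103  87  67  58  57  56 | 1276 1274 1270 1267 1266 1437 1437 1436 1431 1
[... 5750 characters left out ...]
223 1225 1230 1231 1234 1237 1238 1236 1245 1244 1241 1245 1248 1247
195  91  89  84  81  79  79  84  90  95  93  86  78  70  57  47  44  45  44  50  83 160 220 231 230 224 | 1219 1220 1224 1223 1225 1226 1227 1229 1236 1236 1238 1244 1239 1242 1246 1248
196  92  93  91  92  97  96 102 116 125 122 115 100  82  67  54  45  44  53  75 104 163 212 221 199 163 | 1220 1218 1210 1213 1213 1215 1226 1227 1236 1233 1236 1241 1239 1241 1243 1240
197  92  92  92 100 113 112 109 115 121 123 131 121  98  84  69  54  57  95 146 177 197 195 177 145 114 | 1212 1198 1197 1195 1203 1201 1206 1224 1225 1225 1230 1232 1241 1239 1240 1439
[([299.3, 182.6], np.float64(1.26)), ([304.4, 188.6], np.float64(1.255))]
```

```bash
python3 -m pendant '[0,-0.06,-0.09,0,0.8, 0,-0.14,-0.20,0,0.8, 0,-0.13,-0.18,0,0.8, 0,-0.07,-0.09,0,0.8, 0,0,0,0,0.8]' 40
python3 - <<'E'
from mk import *
p=state()['ee_pos']; z=p[2]-.2088; print('theta',np.arcsin(z/.155))
c=shot('scene'); a=c['pixels'].astype(int); d=c['range_z']
for v in range(172,194): print(v,' '.join('%3d'%a[v,u].mean() for u in range(292,312)),'|',' '.join('%3d'%(a[v,u,0]-a[v,u,1:].max()) for u in range(294,304)),'|',' '.join('%4d'%(d[v,u]*1000) for u in range(294,310)))
E
```

```text
t: 13.98
ee_pos: [0.6029, 0.1103, 0.3051]
ee_rot: [[-0.0, 1.0, 0.003], [1.0, 0.0, 0.0], [0.0, 0.003, -1.0]]
contact_force: [5.7, 2.2, 1.4]
finger_gap: 0.133
grasp_force: 39.1
theta 0.6701676534969974
172  60  60  61  63  62  69  84 109 130 122 109 106 105 113 131 128  94  66  58  57 |  -8  -5   2  28  38  16   2   1   2   3 | 1441 1439 1432 1431 1426 1422 1248 1245 1242 1238 1235 1232 1232 1429 1435 1442
173  60  60  67  81  80  80 104 133 132 117 107 101 100 108 134 156 123  73  55  53 |   0  19  36  73  75  32   7   3   4   3 | 1446 1441 1433 1258 1257 1252 1246 1240 1241 1239 1232 1230    0 1238 1436 1433
174  61  60  73  99  91  77  88 110 113 107 104  95  94 104 121 134 107  65  53  55 |   9  43  62  79  64  24   5   2   3   3 | 1444 1264 1254 1258    0 1254 1252 1244 1240 1241 1238 1230 1233 1230 1439 1434
175  61  60  65  73  70  68  82 100 106 103 101 101 106 115 115  99  78  64  65  71 |   3  39  62  79  70  34   7   3   3   3 | 1449 1256 1259 1253 1261 1247 1248 1249 1249 1239 1239 1235 1235 1431 1437 1433
176  60  60  61  63  61  63  81 101 106 100  94  98 104 113 100  81 
[... 2975 characters left out ...]
0 1224 1229 1226 1228 1235 1452 1447 1445 1445 1452 1446 1251 1251 1452 1458
191  75  75  75  75  75  78  86 101  92  73  69  77  80  88  74  65  82  73  54  56 |  -3  -2  -3  -3  -4  -4  -5  -7  -7  -6 | 1224 1223 1226 1227 1228 1229 1452 1444 1447 1452 1443 1243 1244 1246 1254 1451
192  76  76  76  75  75  75  75  79  85  82  75  85  77  64  55  50  58  58  73 124 |  -4  -3  -3  -3  -3  -4  -4  -4  -3  -1 | 1215 1221 1217 1223 1225 1226 1227 1446 1446 1234 1241 1241 1244 1244 1249 1457
193  78  76  75  74  76  76  77  76  81  86  77  66  55  47  46  45  48  61 115 201 |  -2  -3  -3  -2  -3  -3  -3  -4  -2  -1 | 1217 1216 1214 1219 1223 1228 1229 1226    0 1237 1236 1242 1242 1245 1245 1246
```

```bash
python3 -m pendant '[0,-0.03,-0.04,0,0.8, 0,-0.06,-0.07,0,0.8, 0,-0.03,-0.04,0,0.8, 0,-0.01,-0.01,0,0.8, 0,0,0,0,0.8]' 40
python3 - <<'E'
from mk import *
p=state()['ee_pos']; z=p[2]-.2088; print('theta',np.arcsin(z/.155),state()['joint_vel'].round(3))
# synthetic render of marker (tapered or not) and pointer, fit theta of each to RGB with common image bias
c=shot('scene'); a=c['pixels'].astype(float)
w=np.clip(a[...,0]-a[...,1:].max(-1)-6,0,None)[164:190,286:310]; w=np.minimum(w,45); w/=w.sum()
def ren(th,du,dv,taper):
    P=[]
    for r,f in((.1245,taper),(.132,1),(.149,1)):
        for dy in(-.005,.005):
            for t in(-.006,.006): P.append(proj(c,H+[r*np.cos(th)-t*f*np.sin(th),-.073+dy,r*np.sin(th)+t*f*np.cos(th)])+[du,dv])
    q=(np.array(P)-[286,164]+.5)*8; m=np.zeros((26*8,24*8),np.float32); cv2.fillConvexPoly(m,cv2.convexHull(q.round().astype(np.int32)),1)
    m=cv2.resize(cv2.GaussianBlur(m,(0,0),7),(24,26),interpolation=cv2.INTER_AREA); return m/m.sum()
for taper in(1,.2):
  for b in((0,0),(.1,0),(-.5,.44),(0,.44)):
    e=[((ren(t,*b,taper)-w)**2).sum() for t in np.arange(.56,.8,.01)]; i=int(np.argmin(e)); print(taper,b,'marker theta',.56+.01*i,e[i])
E
```

```text
t: 14.45
ee_pos: [0.6018, 0.1103, 0.3066]
ee_rot: [[-0.0, 1.0, 0.003], [1.0, 0.0, 0.0], [0.0, 0.003, -1.0]]
contact_force: [7.2, 2.8, 1.8]
finger_gap: 0.135
grasp_force: 39.1
theta 0.682525711895165 [-0.001  0.002 -0.001  0.    -0.     0.   ]
1 (0, 0) marker theta 0.68 0.004909317896632872
1 (0.1, 0) marker theta 0.68 0.005097120931073328
1 (-0.5, 0.44) marker theta 0.7000000000000001 0.004541474158189241
1 (0, 0.44) marker theta 0.6900000000000001 0.005815939301657497
0.2 (0, 0) marker theta 0.68 0.004055500057776379
0.2 (0.1, 0) marker theta 0.67 0.004261797538957083
0.2 (-0.5, 0.44) marker theta 0.7000000000000001 0.0037700425731120022
0.2 (0, 0.44) marker theta 0.6900000000000001 0.004891123067172845
```

```bash
python3 -m pendant '[0,-0.01,-0.03,0,0.8, 0,-0.01,-0.04,0,0.8, 0,0,0,0,0.8, 0,0,0,0,0.8, 0,0,0,0,0.8]' 40
python3 - <<'E'
from mk import *
s=state(); p=s['ee_pos']; print('theta',np.arcsin((p[2]-.2088)/.155))
c=shot('scene'); d=c['range_z']; a=c['pixels'].astype(int)
# dish still in nest: bright dish floor centroid vs predicted
th=.688; q=proj(c,H+[.062*np.cos(th)-.006*np.sin(th),0,.062*np.sin(th)+.006*np.cos(th)]); u,v=q.round().astype(int)
print('dish pred px',q)
for vv in range(v-12,v+13,2): print(vv,' '.join('%3d'%a[vv,uu].mean() for uu in range(u-16,u+17,2)))
for vv in range(181,190): print(vv,[uu for uu in range(299,309) if d[vv,uu]<1.3])
E
```

```text
t: 14.92
ee_pos: [0.6015, 0.1103, 0.3071]
ee_rot: [[-0.0, 1.0, 0.002], [1.0, 0.0, 0.0], [0.0, 0.002, -1.0]]
contact_force: [5.9, 1.8, -0.4]
finger_gap: 0.134
grasp_force: 39.0
theta 0.6869977688308369
dish pred px [299.09739997 204.55717624]
193 174 112  90  88  87  77  75  76  76  97  75  48  46  44 197 237 241
195  93  92  92  91  91  89  94 116 123 105  77  52  46  80 192 229 200
197  93  94  92  93  87  91  99  99 109 108 100  77 143 217 202 145 101
199  94  93  94 123  87 158 183 182 170 138 110 108 148 162 113 102 102
201  95  94  99 122 142 200 193 193 192 193 171 122 113 165 190 143 117
203  95  94  99 103 173 200 192 193 193 193 193 170 132 121 168 186 191
205  96  95  95  84 161 202 193 193 193 192 193 193 162 153 104 200 214
207 173  99  95  91 109 191 197 193 193 193 192 193 182 186  90 128 216
209 223 151  96  96  86 150 194 196 194 194 193 192 192 157  79  74 140
211 225 217 143  94  95  89 147 187 196 197 198 193 165  94  76  74  76
213 223 224 208 112  96  94  95 141 153 173 178 143  85  74  76  76  74
215 223 212 197 160  96  96  95  94 107  97  85  77  76  77  76  75  76
217 204 194 193 185 101  93  95  83  79  78  78  77  78  77  76  76  76
181 [299, 300]
182 [299, 301]
183 [301]
184 [301, 302]
185 [302, 303]
186 [303, 304]
187 [304, 305]
188 [304, 305, 306]
189 [305, 306, 307]
```

```bash
python3 -c "
from bench import *
print(sign_off())"
```

```text
the job is handed in; nothing more can be done
None
```

I signed off with the dish seated in its nest and the bed held at about 0.687 rad, the pointer on the red marker to within roughly 0.02 rad as read from the camera (the result of the judging was not shown).

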